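Set the tall measuring cylinder on the balance

ROBOT

A 6-joint arm with a two-finger parallel gripper is mounted at the origin on a cart in front of the work surface, level with it; the furniture and walls round the work are solid. World frame = base frame: x ahead of the robot, y to its left, z up, the work surface at z = 0. Lengths are in m, angles in rad, forces in N, time in s.
With the tool pointing down it reaches from about 0.375 to 0.9 m from the base axis. Payload 3.1 kg.
Tool frame: the origin (TCP) lies at the very end of the fingers, on their centre line; the grasp point (between the pads) lies 19 mm behind it (robot.grip_depth is the distance from the TCP to the grasp point, in m); z points along the fingers, y is the direction in which the jaws open and shut (so a half turn about z gives the same grasp; the last joint's range is limited). The gripper opens to 87 mm and grips with 3 to 60 N. Pads are 19 mm wide; open, the fingers measure 117 mm over their backs; the gripper's body (75 mm by 190 mm) begins 51 mm behind the grasp point.
Start: joints at [0.988, 0.527, 1.433, -0, 1.181, -0.178], TCP at [0.246, 0.574, 0.185] pointing down, gripper open.
Joint ranges: [-3.08, 3.08], [-0.75, 2.2], [0.22, 2.44], [-1.43, 4.57], [0, 2.65], [-2.85, 2.85]. Speed limits (rad/s): [2.79, 2.79, 3.14, 3.14, 3.14, 3.14].

INTERFACE

Orientations are given as a unit quaternion [x, y, z, w].
In Python, from rig import robot gives the robot as it stands.
- The arm moves only by the tool drive_tool, never from a script. Its argument "series" is a list of rows, each a list of 7 numbers: the shift along the tool's x, y, z in m, then the turn, a rotation vector about the tool's x, y, z in degrees, then the opening, from 0 (shut) to 1 (fully open). A call has 1 to 5 rows; each row shifts and turns the commanded pose from where the row before left it, along the tool's axes as they then stand; what a row does not reach is not made up. A row lasts 1/8 s, in which the tool goes at most 62.5 mm and 10.7 degrees, less where a joint would pass 70% of its speed; a pose out of reach is approached as far as the arm can. A call is refused whole if a number of a shift passes 0.0625 or a number of a turn 10.7, either way. A call with a gripper value outside its range is refused whole. The fingers move at their own pace and stop on an object; "squeeze" is the grip in N (left out, the last holds). Time passes only in rows, so rows that do not move let the fingers close. It gives the time, the measured TCP pose, the force and the opening at its end, in the units of the state.
- robot.get_obs(): the state, without advancing time (a new reading comes with each control period).
- robot.camera(name): name is "side" or "top" or "wrist"; returns (picture, depth): 480x640x3 uint8, blue, green, red; 480x640 float32, m along the optical axis (not along the pixel's ray), 0 where there is no reading.
- robot.camera_model(name): a dict with "fx", "fy", "cx", "cy" (pixels), "k1" (the pictures are not rectified: a ray, as slopes to the right and down, at radius r is drawn at 1 + k1 r^2 times it, then the intrinsics apply), "R" (3x3) and "t" (3): a world point X has camera coordinates R X + t. Camera axes: x right, y down, z forward; pixel columns grow to the right and rows downward; lengths in m; the calibration is good to about 2 mm. A picture is of the moment at which its call begins: read the wrist's pose just before it. camera_model takes no time and is no camera call; for the wrist camera it gives the pose at the moment of the call.
- robot.hand_in(): hands the job in, once; it reports no verdict.
The state is a dict: "time": time; "q": joint angles; "joint_velocities": joint speeds; "joint_torque": joint torques, N m; "position": TCP position; "tool_rot": TCP orientation; "ft_force": force on the tool from outside, world axes, zero at the start; "moment": the same for the moment, N m; "grip_width": finger opening in m.
Only numpy, scipy, OpenCV 4.12 (cv2) and the standard library are available. Lean on these libraries where they do the work, as an engineer would, in place of code of your own. Each camera call takes 0.05 s, during which the arm holds its last target. There are 200 camera calls.

TASK

Pick up the taller of the two stoppered measuring cylinders and stand it on the middle of the balance's round steel pan for weighing. It is top-heavy: take it high, move it slowly and smoothly, keep it upright all the way, set it down gently and leave it standing by itself. Leave the shorter cylinder where it stands.

Things in the scene. Friction and masses are not known exactly. Their poses are not given: they have to be found in the camera images.
- tall_cylinder: The taller stoppered cylinder: loose, about 0.12 kg, milky white with thin dark scale rings, upright on the table. Origin: centre of its underside, z up its axis; round, so yaw is free. Foot 50 mm across, 8 high; plain tube 24 across up to 136; lip 26 across up to 140; heavy fixed grey stopper 22 across, top at 162 mm. Balance point 117 mm up: topples if tilted over 12 degrees. Grip the tube 110 to 134 mm up
- short_cylinder: The shorter measuring cylinder, to be left alone: the same shape, foot, tube and grey stopper, but only 92 mm high in all, standing upright on the table. Origin: centre of its underside, z up. Which of the two cylinders stands where changes
- balance: Bench balance, fixed to the table: low white box 180 mm deep (x) by 150 mm wide (y), 39 mm high, with a dark blank display along its front (its -x side) and a round steel pan on top, the highest part. Origin: centre of the underside, at table height
- pan (a point): Centre of the upper face of the balance's pan: a flat level rigid steel disc 110 mm across, 55 mm above the table, 25 mm from the balance's origin along the balance's +x
Not all that is in view belongs to the job. Leave any brown look-alike of the tall_cylinder alone.

How it is judged:
By the outcome, as a careful person would: the job done as asked, in the order asked, and still so for the second after the job is handed in, with the robot touching nothing.
It also fails if it takes over 38 s, if anything falls off the work surface, if the arm or the gripper's body presses on something with over 40 N, if the wrist force passes 120 N, or if a joint passes its speed limit or range.

## Working session

There is one attempt and no reset: what is moved stays moved. The work goes in short steps, Python scripts to look and compute and a tool call to move; the robot and the scene stay as the last step left them, time stands still between calls to the robot, and variables do not carry over. Pictures are saved under pics/ and viewed, about 8 in all and at most 12, crops included, and the job is handed in when it is done.

Besides the shell and the picture viewer there is one more tool, called after "Call:" in YAML: its name, and indented under it one key for each argument. drive_tool: Moves the arm, as the interface text tells. Its arguments: {"type":"object","properties":{"series":{"type":"array"},"squeeze":{"type":"number"}},"required":["series"]}

```bash
mkdir -p pics
cat > h.py <<'E'
import numpy as np, cv2
from rig import robot
def ray(m,u,v):
    p=np.array([(u-m["cx"])/m["fx"],(v-m["cy"])/m["fy"]]);s=p.copy()
    for _ in range(20): s=p/(1+m["k1"]*(s@s))
    R=np.array(m["R"]);t=np.array(m["t"])
    return -R.T@t, R.T@np.array([s[0],s[1],1.])
def onplane(m,u,v,z):
    o,d=ray(m,u,v); return o+d*(z-o[2])/d[2]
def cloud(m,D):
    v,u=np.mgrid[0:480,0:640]; p=np.stack([(u-m["cx"])/m["fx"],(v-m["cy"])/m["fy"]],-1);s=p.copy()
    for _ in range(15): s=p/(1+m["k1"]*(s**2).sum(-1,keepdims=True))
    P=np.concatenate([s,np.ones((480,640,1))],-1)*D[...,None]
    P=(P-np.array(m["t"]))@np.array(m["R"]); P[D<=0]=np.nan
    return P
E
python3 - <<'E'
from h import *
o=robot.get_obs();print(o["time"],o["position"],o["tool_rot"],o["grip_width"])
for n in("side","top"):
    im,D=robot.camera(n);m=robot.camera_model(n);cv2.imwrite(f"pics/{n}1.png",im);np.savez(f"{n}1.npz",im=im,P=cloud(m,D))
    print(n,ray(m,320,240))
E
```

```text
0.0 [0.24564638 0.57379634 0.18365365] [ 2.00991773e-01  9.79592306e-01 -1.03057869e-03 -3.98259901e-04] 0.08710581865926034
side (array([0.19903843, 0.51590755, 0.5141641 ]), array([ 0.38233028, -0.77254382, -0.50726486]))
top (array([ 0.44409132, -0.20379538,  0.91210173]), array([ 0.15908409,  0.02166416, -0.98711235]))
```

View pics/side1.png

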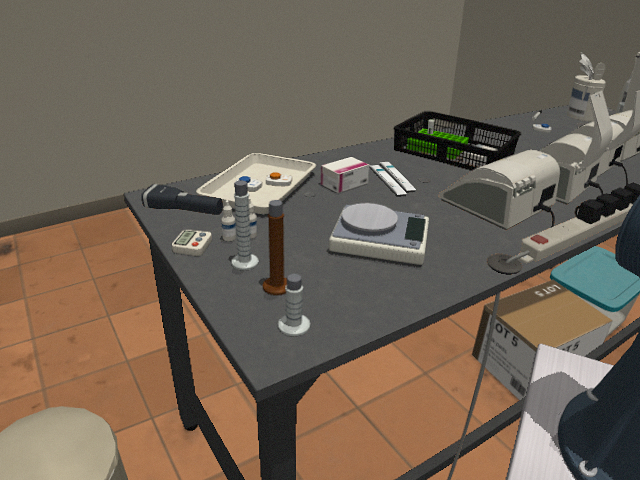

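View pics/top1.png

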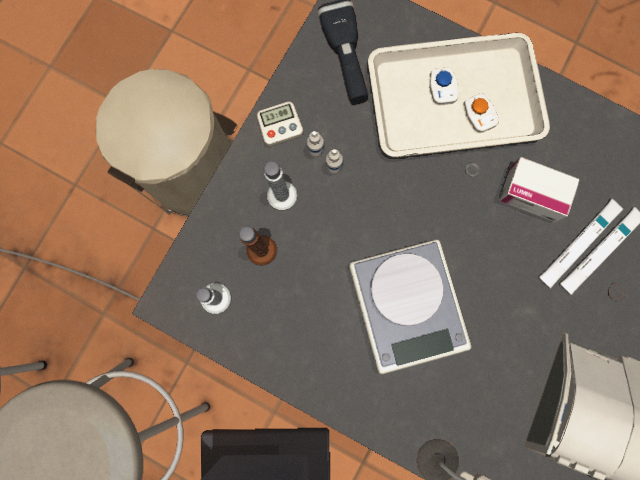

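Tall white cylinder: side (243,225), top foot at (282,195), stopper (272,170). Brown decoy: top (262,250). Short cylinder: top (215,298). Pan: top (407,289).

Run:
```python
from h import *
m=robot.camera_model("top")
d=np.load("top1.npz");P=d["P"];im=d["im"]
for n,u,v,z in[("tallfoot",282,196,.008),("talltop",272,169,.162),("brfoot",262,250,.008),("short",215,298,.008),("pan",407,289,.055)]:
    print(n,onplane(m,u,v,z).round(4),P[v,u].round(3))
c=onplane(m,282,195,.08); 
def fit(M,name):
    pts=np.argwhere(M); (a,b),r=cv2.minEnclosingCircle(pts[:,::-1].astype(np.float32)); q=P[M]; print(name,len(q),q.mean(0).round(4),((q.max(0)+q.min(0))/2).round(4),(q.max(0)-q.min(0)).round(4),"px",a,b,r)
for n,u,v,z0,z1,r in[("stop",272,169,.155,.17,.03),("foot",282,196,.004,.012,.04),("pan",407,289,.048,.062,.08),("brtop",248,234,.155,.17,.03),("box",407,310,.03,.045,.16)]:
    x=onplane(m,u,v,(z0+z1)/2)
    fit((P[...,2]>z0)&(P[...,2]<z1)&(np.hypot(P[...,0]-x[0],P[...,1]-x[1])<r),n)
d=np.load("side1.npz");P=d["P"]
for n,c,z0,z1,r in[("sidestop",onplane(m,272,169,.162),.144,.17,.03),("sidetube",onplane(m,272,169,.162),.1,.13,.03),("sidepan",onplane(m,407,289,.055),.048,.062,.08)]:
    fit((P[...,2]>z0)&(P[...,2]<z1)&(np.hypot(P[...,0]-c[0],P[...,1]-c[1])<r),n)
```

```text
tallfoot [ 0.6649 -0.123   0.008 ] [ 0.657 -0.126  0.04 ]
talltop [ 0.666  -0.1234  0.162 ] [ 0.665 -0.124  0.164]
brfoot [ 0.5759 -0.0893  0.008 ] [ 0.569 -0.095  0.055]
short [ 0.4999 -0.0129  0.008 ] [ 0.497 -0.023  0.058]
pan [ 0.5033 -0.3154  0.055 ] [ 0.503 -0.316  0.054]
stop 183 [ 0.6665 -0.1226  0.1616] [ 0.6673 -0.1219  0.1605] [0.0221 0.0195 0.0097] px 272.0 169.0 8.062357902526855
foot 399 [ 0.6617 -0.1239  0.0077] [ 0.6677 -0.1211  0.0079] [0.0676 0.0732 0.0078] px 281.2867736816406 194.4705810546875 22.962562561035156
pan 4083 [ 0.503  -0.3149  0.0551] [ 0.5032 -0.3149  0.0546] [0.1086 0.1088 0.0109] px 406.54046630859375 289.4444885253906 36.50358200073242
brtop 185 [ 0.5764 -0.0882  0.1615] [ 0.577  -0.088   0.1604] [0.0209 0.0188 0.0094] px 247.0 234.0 8.062357902526855
box 6765 [ 0.4628 -0.3219  0.0383] [ 0.4794 -0.3212  0.0375] [0.2038 0.1843 0.015 ] px 409.94970703125 305.5739440917969 73.77853393554688
sidestop 178 [ 0.6641 -0.1174  0.1559] [ 0.6673 -0.1209  0.1541] [0.0225 0.0224 0.0199] px 241.0 187.5 8.20071029663086
sidetube 219 [ 0.6625 -0.1148  0.1151] [ 0.6656 -0.1194  0.115 ] [0.0218 0.0228 0.0299] px 240.9545440673828 209.0454559326172 10.009391784667969
sidepan 1268 [ 0.5028 -0.309   0.0556] [ 0.505  -0.3147  0.054 ] [0.1092 0.1125 0.009 ] px 369.0 217.0 28.160354614257812
```

Call:
drive_tool:
  series:
    - [-0.044,-0.0316,-0.03,0,0,0,1]
    - [-0.044,-0.0316,-0.03,0,0,0,1]
    - [-0.044,-0.0316,0,0,0,0,1]
    - [-0.044,-0.0316,0,0,0,0,1]
    - [-0.044,-0.0316,0,0,0,0,1]

```text
time: 0.72
position: [0.3866, 0.341, 0.2445]
tool_rot: [0.201, 0.98, -0.0, -0.0]
ft_force: [1.0, -0.3, 0.5]
grip_width: 0.0872
```

Call:
drive_tool:
  series:
    - [-0.044,-0.0316,0,0,0,0,1]
    - [-0.044,-0.0316,0,0,0,0,1]
    - [-0.044,-0.0316,0,0,0,0,1]
    - [-0.044,-0.0316,0,0,0,0,1]
    - [-0.044,-0.0316,0,0,0,0,1]

```text
time: 1.35
position: [0.5265, 0.1091, 0.2443]
tool_rot: [0.201, 0.98, 0.0, -0.0]
ft_force: [1.2, -0.3, 0.3]
grip_width: 0.0868
```

Call:
drive_tool:
  series:
    - [-0.044,-0.0316,0,0,0,0,1]
    - [-0.044,-0.0316,0,0,0,0,1]
    - [-0.044,-0.0316,0,0,0,0,1]
    - [-0.044,-0.0316,0,0,0,0,1]
    - [0,0,0,0,0,0,1]

```text
time: 1.98
position: [0.6396, -0.0788, 0.2435]
tool_rot: [0.203, 0.979, -0.0, 0.0]
ft_force: [0.3, -0.1, 0.7]
grip_width: 0.0869
```

```bash
cat > st.py <<'E'
from h import *
from scipy.spatial.transform import Rotation as Ro
def st(target=None):
    o=robot.get_obs();R=Ro.from_quat(o["tool_rot"]).as_matrix()
    print("t",o["time"],"p",np.round(o["position"],4),"q",np.round(o["q"],2),"F",np.round(o["ft_force"],1),"w",round(o["grip_width"],4)); print("R",R.round(4).tolist())
    if target is not None: print("go",(R.T@(np.array(target)-o["position"])).round(4))
    return o,R
E
python3 - <<'E'
from st import *
st([.6655,-.122,.106])
im,D=robot.camera("wrist");m=robot.camera_model("wrist");cv2.imwrite("pics/w1.png",im);np.savez("w1.npz",im=im,P=cloud(m,D))
P=np.load("top1.npz")["P"]
for r in(.1,.15,.2,.25):
    k=np.hypot(P[...,0]-.503,P[...,1]+.315)<r; print(r,np.nanmax(P[...,2][k]))
E
```

```text
t 1.975 p [ 0.6396 -0.0788  0.2435] q [-0.3   0.5   1.31 -0.    1.33 -1.46] F [ 0.3 -0.1  0.7] w 0.0869
R [[-0.9174, 0.3981, 0.0002], [0.3981, 0.9174, -0.001], [-0.0005, -0.0008, -1.0]]
go [-0.0409 -0.0292  0.1376]
0.1 0.059989297354330846
0.15 0.059989297354330846
0.2 0.059989297354330846
0.25 0.16514769508114838
```

View pics/w1.png

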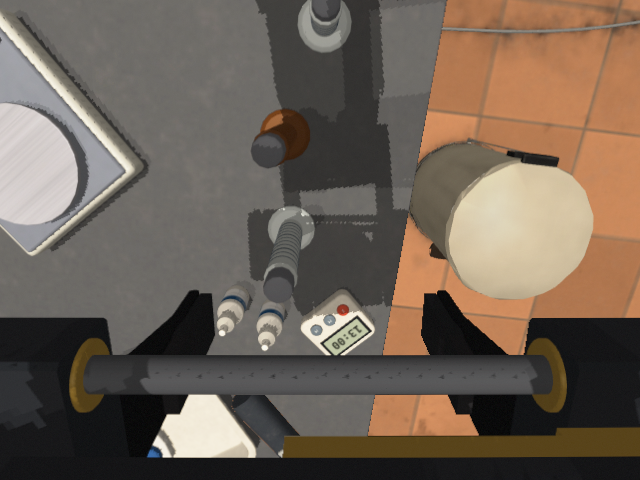

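Wrist view: tall stopper at (279,283), foot (291,229), brown (270,150), short at top (325,25); the two bottles and timer near the tall one are low. Measure from it.

Run:
```python
from st import *
P=np.load("w1.npz")["P"]
for z0,z1 in((.155,.17),(.1,.13),(.004,.012)):
    k=(P[...,2]>z0)&(P[...,2]<z1)&(np.hypot(P[...,0]-.6655,P[...,1]+.122)<.035);q=P[k]
    print(len(q),q.mean(0).round(4),((q.max(0)+q.min(0))/2).round(4),(q.max(0)-q.min(0)).round(4))
m=robot.camera_model("wrist");print(onplane(m,279,283,.162))
k=(np.hypot(P[...,0]-.6655,P[...,1]+.122)<.08)&(np.hypot(P[...,0]-.6655,P[...,1]+.122)>.04)&(P[...,2]<.15);print(np.nanmax(P[...,2][k]))
```

```text
707 [ 0.6639 -0.1171  0.1606] [ 0.6647 -0.1177  0.1591] [0.0216 0.021  0.0082]
365 [ 0.6573 -0.1124  0.1156] [ 0.6624 -0.117   0.1151] [0.0195 0.0225 0.0298]
951 [ 0.659  -0.1136  0.0068] [ 0.6645 -0.1177  0.0078] [0.0488 0.0494 0.0075]
[ 0.66036317 -0.11434192  0.162     ]
0.03705412085684458
```

```bash
cat > me.py <<'E'
from st import *
def me(c,zs=((.155,.17),(.004,.012)),n="wrist",r=.035):
    m=robot.camera_model(n);im,D=robot.camera(n);P=cloud(m,D)
    for z0,z1 in zs:
        k=(P[...,2]>z0)&(P[...,2]<z1)&(np.hypot(P[...,0]-c[0],P[...,1]-c[1])<r);q=P[k]
        if len(q): print(n,len(q),q.mean(0).round(4),((q.max(0)+q.min(0))/2).round(4),(q.max(0)-q.min(0)).round(4))
    return im,P
E
python3 - <<'E'
from me import *
st([.6655,-.12,.244])
me((.6655,-.12));me((.6655,-.12));me((.577,-.088));me((.577,-.088),n="top")
E
```

```text
t 2.025 p [ 0.6381 -0.0763  0.2434] q [-0.29  0.5   1.31  0.    1.33 -1.46] F [0.1 0.8 0.1] w 0.087
R [[-0.918, 0.3965, -0.0018], [0.3965, 0.918, 0.0008], [0.002, 0.0001, -1.0]]
go [-0.0425 -0.0292 -0.0006]
wrist 706 [ 0.6654 -0.1198  0.1607] [ 0.6661 -0.1205  0.1591] [0.0207 0.0217 0.0081]
wrist 951 [ 0.6607 -0.1166  0.0069] [ 0.6659 -0.1206  0.008 ] [0.0485 0.0489 0.0079]
wrist 703 [ 0.6655 -0.1197  0.1607] [ 0.6664 -0.1203  0.1591] [0.0215 0.0213 0.008 ]
wrist 949 [ 0.6608 -0.1165  0.0069] [ 0.6662 -0.1207  0.008 ] [0.0491 0.0487 0.008 ]
wrist 884 [ 0.576  -0.0855  0.1611] [ 0.5761 -0.0858  0.1593] [0.0216 0.0212 0.0085]
wrist 1032 [ 0.5729 -0.0788  0.007 ] [ 0.5757 -0.0841  0.0074] [0.0494 0.0452 0.0068]
top 187 [ 0.5764 -0.0882  0.1615] [ 0.5769 -0.0882  0.1604] [0.0216 0.0191 0.0104]
top 397 [ 0.5724 -0.0914  0.0077] [ 0.5767 -0.0873  0.008 ] [0.066  0.0462 0.008 ]
```

Call:
drive_tool:
  series:
    - [-0.022,-0.015,0,0,0,0,1]
    - [-0.021,-0.0145,0,0,0,0,1]
    - [0,0,0,0,0,0,1]

```text
time: 2.6
position: [0.6662, -0.1188, 0.2447]
tool_rot: [0.201, 0.98, -0.0, 0.0]
ft_force: [-0.1, 1.0, 0.1]
grip_width: 0.0873
```

Run:
```python
from me import *
st([.666,-.1205,.106])
im,P=me((.666,-.1205),r=.045);im,P=me((.666,-.1205),r=.045)
st([.666,-.1205,.106])
cv2.imwrite("pics/w2.png",im)
```

```text
t 2.6 p [ 0.6662 -0.1188  0.2447] q [-0.34  0.55  1.22 -0.    1.37 -1.51] F [-0.1  1.   0.1] w 0.0873
R [[-0.9192, 0.3939, 0.0003], [0.3939, 0.9192, -0.0002], [-0.0004, -0.0, -1.0]]
go [-0.0004 -0.0017  0.1387]
wrist 761 [ 0.6657 -0.1202  0.1609] [ 0.6664 -0.1207  0.1592] [0.021  0.0215 0.008 ]
wrist 986 [ 0.66   -0.1177  0.0069] [ 0.6653 -0.1208  0.0079] [0.0472 0.0491 0.0078]
wrist 759 [ 0.6657 -0.1202  0.1609] [ 0.6665 -0.1208  0.1593] [0.0213 0.0218 0.0084]
wrist 1001 [ 0.6601 -0.1177  0.007 ] [ 0.6661 -0.1203  0.0079] [0.0482 0.0491 0.0077]
t 2.7 p [ 0.6652 -0.1173  0.2446] q [-0.34  0.55  1.22  0.    1.37 -1.51] F [0.1 0.  0. ] w 0.0866
R [[-0.9196, 0.393, -0.0011], [0.393, 0.9196, 0.001], [0.0014, 0.0005, -1.0]]
go [-0.0022 -0.0027  0.1386]
```

View pics/w2.png

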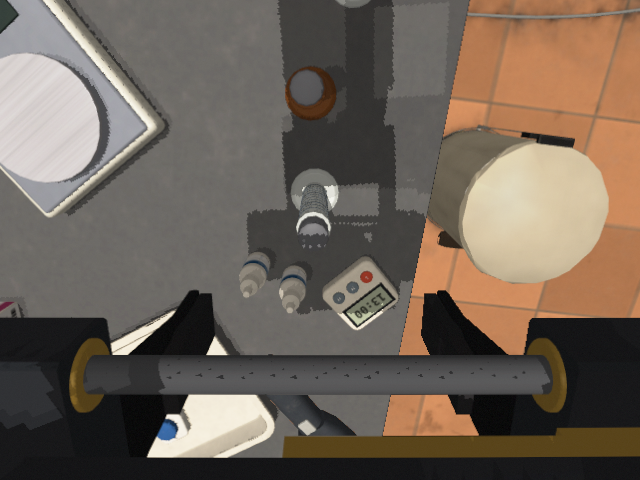

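Call:
drive_tool:
  series:
    - [-0.001,-0.002,0.03,0,0,0,1]
    - [0,0,0.035,0,0,0,1]
    - [0,0,0.03,0,0,0,1]
    - [0,0,0.025,0,0,0,1]
    - [0,0,0.0165,0,0,0,1]

```text
time: 3.32
position: [0.6649, -0.1193, 0.1071]
tool_rot: [0.2, 0.98, 0.0, -0.001]
ft_force: [-0.1, -0.0, -0.0]
grip_width: 0.0869
```

Call:
drive_tool:
  series:
    - [0,0,0,0,0,0,1]
    - [0,0,0,0,0,0,1]

```text
time: 3.58
position: [0.6669, -0.1209, 0.1093]
tool_rot: [0.201, 0.98, -0.0, 0.001]
ft_force: [-0.1, -0.2, 0.3]
grip_width: 0.0874
```

Run:
```python
from me import *
for i in range(4):
    st([.666,-.1205,.106]); im,P=me((.666,-.1205),zs=((.004,.012),(.06,.1)),r=.03)
cv2.imwrite("pics/w3.png",im)
```

```text
t 3.575 p [ 0.6669 -0.1209  0.1093] q [-0.34  0.68  1.36  0.    1.1  -1.51] F [-0.1 -0.2  0.3] w 0.0874
R [[-0.9193, 0.3935, 0.0019], [0.3935, 0.9193, -0.0006], [-0.002, 0.0002, -1.0]]
go [0.001  0.0001 0.0033]
wrist 1970 [ 0.66   -0.1178  0.007 ] [ 0.6661 -0.1206  0.0079] [0.048  0.0488 0.0078]
wrist 876 [ 0.658  -0.1169  0.0813] [ 0.6625 -0.1199  0.08  ] [0.016  0.0229 0.0399]
t 3.625 p [ 0.6671 -0.1211  0.1096] q [-0.34  0.68  1.36  0.    1.1  -1.51] F [ 0.3 -0.9  0.8] w 0.0871
R [[-0.9193, 0.3936, 0.0026], [0.3936, 0.9193, -0.0009], [-0.0027, 0.0002, -1.0]]
go [0.0013 0.0001 0.0036]
wrist 1981 [ 0.6599 -0.1178  0.007 ] [ 0.6658 -0.1207  0.008 ] [0.0474 0.0493 0.0079]
wrist 873 [ 0.6581 -0.1169  0.0814] [ 0.6629 -0.12    0.08  ] [0.0169 0.023  0.04  ]
t 3.675 p [ 0.6671 -0.1213  0.1097] q [-0.34  0.68  1.36  0.    1.1  -1.51] F [ 0.3 -0.2  0.1] w 0.0868
R [[-0.9192, 0.3937, 0.0025], [0.3937, 0.9192, -0.0009], [-0.0027, 0.0002, -1.0]]
go [0.0013 0.0003 0.0036]
wrist 1978 [ 0.6599 -0.1179  0.007 ] [ 0.6656 -0.1208  0.008 ] [0.0478 0.0492 0.0079]
wrist 884 [ 0.6581 -0.117   0.0814] [ 0.663  -0.1204  0.08  ] [0.0169 0.0236 0.0399]
t 3.725 p [ 0.667  -0.1213  0.1095] q [-0.34  0.68  1.36  0.    1.1  -1.51] F [ 0.1 -0.5 -0.2] w 0.0872
R [[-0.9192, 0.3938, 0.0023], [0.3938, 0.9192, -0.0008], [-0.0024, 0.0002, -1.0]]
go [0.0012 0.0003 0.0035]
wrist 1992 [ 0.66   -0.1178  0.007 ] [ 0.6659 -0.1206  0.008 ] [0.048  0.0489 0.0079]
wrist 879 [ 0.6581 -0.1169  0.0813] [ 0.6627 -0.12    0.0802] [0.0166 0.023  0.0396]
```

View pics/w3.png

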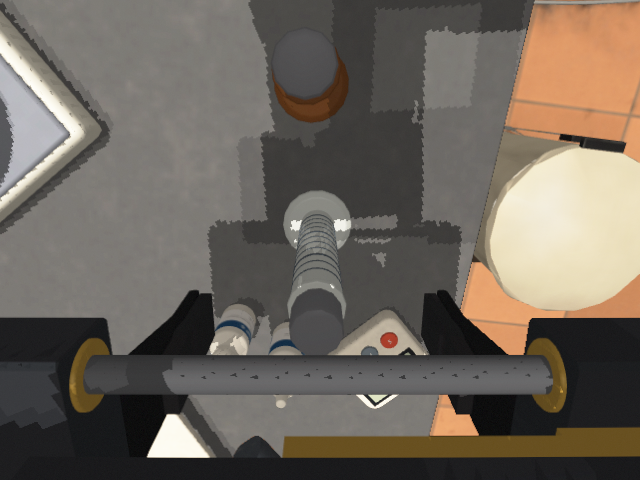

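Centred: stopper column 317 against finger mid 317.5. Lower 8 mm and close.

Call:
drive_tool:
  series:
    - [0,0,0.004,0,0,0,1]
    - [0,0,0.004,0,0,0,1]
    - [0,0,0,0,0,0,0.4]
    - [0,0,0,0,0,0,0.4]
    - [0,0,0,0,0,0,0.4]
  squeeze: 15

```text
time: 4.4
position: [0.6663, -0.1211, 0.1002]
tool_rot: [0.201, 0.98, -0.0, 0.0]
ft_force: [0.8, -0.5, 1.2]
grip_width: 0.065
```

Call:
drive_tool:
  series:
    - [0,0,0,0,0,0,0.34]
    - [0,0,0,0,0,0,0.3]
    - [0,0,0,0,0,0,0.26]
    - [0,0,0,0,0,0,0.2]
    - [0,0,0,0,0,0,0.1]

```text
time: 5.03
position: [0.6662, -0.1211, 0.1002]
tool_rot: [0.201, 0.98, -0.0, 0.0]
ft_force: [-0.5, 1.0, 0.4]
grip_width: 0.0213
```

Call:
drive_tool:
  series:
    - [0,0,0,0,0,0,0]
    - [0,0,0,0,0,0,0]
    - [0,0,0,0,0,0,0]

```text
time: 5.4
position: [0.6662, -0.1211, 0.1003]
tool_rot: [0.201, 0.98, -0.0, 0.0]
ft_force: [0.2, -0.5, 0.9]
grip_width: 0.0219
```

Run:
```python
from me import *
st()
im,P=me((.666,-.1205),zs=((.004,.012),(.06,.1)),r=.03)
st()
```

```text
t 5.4 p [ 0.6662 -0.1211  0.1003] q [-0.34  0.69  1.37 -0.    1.09 -1.51] F [ 0.2 -0.5  0.9] w 0.0219
R [[-0.9192, 0.3939, 0.0001], [0.3939, 0.9192, -0.0001], [-0.0002, -0.0001, -1.0]]
wrist 2080 [ 0.66   -0.1179  0.007 ] [ 0.6657 -0.1206  0.008 ] [0.047  0.0494 0.0079]
wrist 986 [ 0.6582 -0.1168  0.0816] [ 0.6627 -0.1201  0.08  ] [0.0162 0.0234 0.0399]
t 5.45 p [ 0.6662 -0.1211  0.1002] q [-0.34  0.69  1.37 -0.    1.09 -1.51] F [-0.   0.3  0.3] w 0.0212
R [[-0.9192, 0.3939, 0.0001], [0.3939, 0.9192, -0.0001], [-0.0002, -0.0, -1.0]]
```

Call:
drive_tool:
  series:
    - [0,0,-0.002,0,0,0,0]
    - [0,0,-0.005,0,0,0,0]
    - [0,0,-0.009,0,0,0,0]
    - [0,0,-0.012,0,0,0,0]
    - [0,0,-0.012,0,0,0,0]
  squeeze: 20

```text
time: 6.08
position: [0.6664, -0.1211, 0.1414]
tool_rot: [0.201, 0.98, -0.0, 0.0]
ft_force: [0.5, -0.1, -1.0]
grip_width: 0.0209
```

Call:
drive_tool:
  series:
    - [0,0,-0.012,0,0,0,0]
    - [0,0,-0.011,0,0,0,0]
    - [0,0,-0.008,0,0,0,0]
    - [0,0,-0.004,0,0,0,0]
    - [0,0,0,0,0,0,0]

```text
time: 6.7
position: [0.6662, -0.1211, 0.1753]
tool_rot: [0.201, 0.98, -0.0, 0.0]
ft_force: [-0.1, -0.2, -1.4]
grip_width: 0.0215
```

Run:
```python
from me import *
o,R=st([.5025,-.313,.175])
im,P=me((.666,-.1205),zs=((.072,.09),(.12,.16)),r=.04)
im,P=me((.666,-.1205),zs=((.076,.09),(.12,.16),(.225,.25)),r=.04,n="side")
st()
cv2.imwrite("pics/s2.png",cv2.resize(im[100:320,160:440],None,fx=2,fy=2))
```

```text
t 6.7 p [ 0.6662 -0.1211  0.1753] q [-0.34  0.61  1.3  -0.    1.23 -1.51] F [-0.1 -0.2 -1.4] w 0.0215
R [[-0.9192, 0.3938, 0.0002], [0.3938, 0.9192, -0.0001], [-0.0002, -0.0, -1.0]]
go [ 0.0748 -0.2409  0.0003]
wrist 2209 [ 0.6596 -0.1176  0.082 ] [ 0.6661 -0.1206  0.0826] [0.0481 0.0496 0.0148]
wrist 828 [ 0.6582 -0.1169  0.1418] [ 0.6627 -0.1202  0.14  ] [0.0162 0.0235 0.04  ]
side 302 [ 0.6609 -0.1129  0.0827] [ 0.6665 -0.1206  0.083 ] [0.0498 0.0499 0.0136]
side 304 [ 0.6623 -0.1147  0.1401] [ 0.6658 -0.1189  0.14  ] [0.0229 0.0227 0.0399]
side 417 [ 0.6628 -0.1169  0.2371] [ 0.6669 -0.1164  0.2375] [0.038  0.0426 0.0249]
t 6.8 p [ 0.6658 -0.121   0.1747] q [-0.34  0.61  1.3  -0.    1.23 -1.51] F [ 0.   0.3 -1.4] w 0.0214
R [[-0.9192, 0.3938, -0.0009], [0.3938, 0.9192, 0.0003], [0.001, -0.0001, -1.0]]
```

View pics/s2.png

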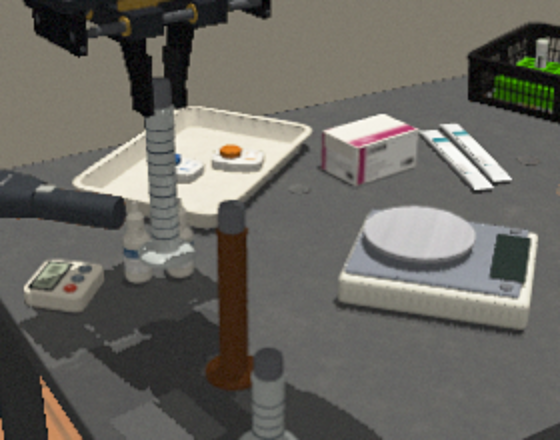

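Lifted and upright (tube at crop col 160, foot (165,250)), centred under the gripper. Carry.

Call:
drive_tool:
  series:
    - [0.0006,-0.002,0,0,0,0,0]
    - [0.0012,-0.004,0,0,0,0,0]
    - [0.0019,-0.006,0,0,0,0,0]
    - [0.0025,-0.008,0,0,0,0,0]
    - [0.0031,-0.01,0,0,0,0,0]

```text
time: 7.42
position: [0.6453, -0.1455, 0.1752]
tool_rot: [0.201, 0.98, -0.0, -0.0]
ft_force: [-0.8, -0.5, -1.1]
grip_width: 0.0213
```

Call:
drive_tool:
  series:
    - [0.0038,-0.0121,0,0,0,0,0]
    - [0.0038,-0.0121,0,0,0,0,0]
    - [0.0038,-0.0121,0,0,0,0,0]
    - [0.0038,-0.0121,0,0,0,0,0]
    - [0.0038,-0.0121,0,0,0,0,0]

```text
time: 8.05
position: [0.6039, -0.1938, 0.1752]
tool_rot: [0.201, 0.98, -0.0, 0.0]
ft_force: [0.9, -1.0, -0.6]
grip_width: 0.0215
```

Call:
drive_tool:
  series:
    - [0.0038,-0.0121,0,0,0,0,0]
    - [0.0038,-0.0121,0,0,0,0,0]
    - [0.0038,-0.0121,0,0,0,0,0]
    - [0.0038,-0.0121,0,0,0,0,0]
    - [0.0038,-0.0121,0,0,0,0,0]

```text
time: 8.68
position: [0.5626, -0.2419, 0.1752]
tool_rot: [0.201, 0.98, -0.0, 0.0]
ft_force: [0.7, -0.3, -2.2]
grip_width: 0.021
```

Call:
drive_tool:
  series:
    - [0.0038,-0.0121,0,0,0,0,0]
    - [0.0038,-0.0121,0,0,0,0,0]
    - [0.0038,-0.0121,0,0,0,0,0]
    - [0.0038,-0.0121,0,0,0,0,0]
    - [0.0038,-0.0121,0,0,0,0,0]

```text
time: 9.3
position: [0.5213, -0.29, 0.1752]
tool_rot: [0.201, 0.98, -0.0, -0.0]
ft_force: [0.0, 0.4, -2.0]
grip_width: 0.021
```

Call:
drive_tool:
  series:
    - [0.0031,-0.01,0,0,0,0,0]
    - [0.0025,-0.008,0,0,0,0,0]
    - [0.0019,-0.006,0,0,0,0,0]
    - [0.001,-0.004,0,0,0,0,0]
    - [0.0001,-0.0014,0,0,0,0,0]

```text
time: 9.93
position: [0.5024, -0.3131, 0.1752]
tool_rot: [0.201, 0.98, 0.0, 0.0]
ft_force: [-0.0, -0.0, -2.2]
grip_width: 0.0214
```

Call:
drive_tool:
  series:
    - [0,0,0,0,0,0,0]
    - [0,0,0,0,0,0,0]

```text
time: 10.18
position: [0.5025, -0.3128, 0.1751]
tool_rot: [0.201, 0.98, 0.0, 0.0]
ft_force: [-0.3, -0.3, -0.8]
grip_width: 0.0212
```

Run:
```python
from me import *
st()
c=(.5025,-.313)
me(c,zs=((.05,.06),),r=.08)
im,P=me(c,zs=((.075,.09),(.1,.15)),r=.035)
me(c,zs=((.05,.06),),r=.08,n="side")
me(c,zs=((.076,.09),(.1,.15)),r=.035,n="side")
st()
cv2.imwrite("pics/w4.png",im)
```

```text
t 10.175 p [ 0.5025 -0.3128  0.1751] q [-0.75  0.49  1.53  0.    1.12 -1.91] F [-0.3 -0.3 -0.8] w 0.0212
R [[-0.9193, 0.3935, 0.0], [0.3935, 0.9193, 0.0001], [-0.0, 0.0001, -1.0]]
wrist 10593 [ 0.4933 -0.3109  0.0545] [ 0.5028 -0.3142  0.0538] [0.1095 0.1092 0.0068]
wrist 2204 [ 0.496  -0.3093  0.0819] [ 0.5023 -0.3124  0.0825] [0.048  0.0498 0.0149]
wrist 882 [ 0.4946 -0.3085  0.1276] [ 0.4992 -0.3117  0.1251] [0.0164 0.0235 0.0498]
side 1074 [ 0.5002 -0.3023  0.0555] [ 0.5044 -0.3122  0.0546] [0.1093 0.1119 0.009 ]
side 239 [ 0.5012 -0.3024  0.0827] [ 0.504  -0.3099  0.0831] [0.0469 0.0467 0.0138]
side 311 [ 0.5021 -0.305   0.1253] [ 0.5047 -0.3084  0.1249] [0.0239 0.0212 0.0498]
t 10.375 p [ 0.5025 -0.3128  0.1751] q [-0.75  0.49  1.53  0.    1.12 -1.91] F [-0.4  0.2 -0.7] w 0.0216
R [[-0.9193, 0.3935, -0.0001], [0.3935, 0.9193, 0.0001], [0.0001, 0.0, -1.0]]
```

View pics/w4.png

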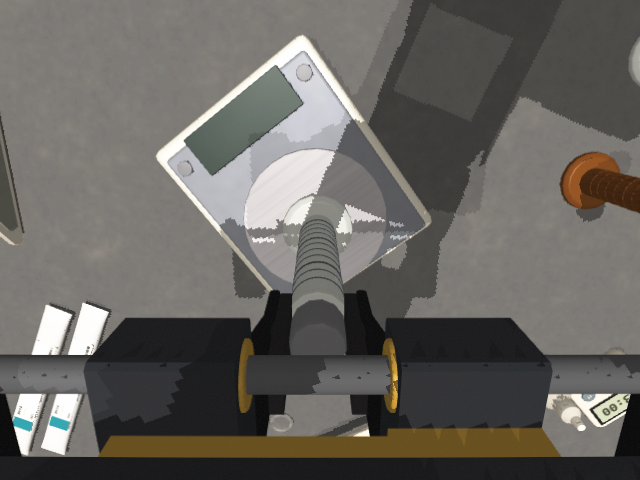

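Over the pan, upright, within 2 mm of its middle (cylinder foot at (318,225), pan centre about (315,218)). Correct and lower.

Call:
drive_tool:
  series:
    - [-0.0006,-0.0008,0.003,0,0,0,0]
    - [-0.0006,-0.0008,0.005,0,0,0,0]
    - [0,0,0.004,0,0,0,0]
    - [0,0,0.003,0,0,0,0]
    - [0,0,0.002,0,0,0,0]

```text
time: 11.0
position: [0.5028, -0.3149, 0.1578]
tool_rot: [0.201, 0.98, 0.0, -0.0]
ft_force: [0.0, 0.0, -1.2]
grip_width: 0.0218
```

Call:
drive_tool:
  series:
    - [0,0,0.001,0,0,0,0]
    - [0,0,0.0005,0,0,0,0]
    - [0,0,0.0005,0,0,0,0]

```text
time: 11.38
position: [0.503, -0.315, 0.1563]
tool_rot: [0.201, 0.98, -0.0, 0.0]
ft_force: [0.1, -0.8, -2.2]
grip_width: 0.0215
```

Call:
drive_tool:
  series:
    - [0,0,0.0005,0,0,0,0]
    - [0,0,0,0,0,0,0]

```text
time: 11.62
position: [0.5029, -0.3149, 0.1557]
tool_rot: [0.201, 0.98, 0.0, 0.0]
ft_force: [-0.4, 0.1, -1.3]
grip_width: 0.0212
```

Call:
drive_tool:
  series:
    - [0,0,0.0005,0,0,0,0]
    - [0,0,0,0,0,0,0]

```text
time: 11.88
position: [0.5029, -0.315, 0.1552]
tool_rot: [0.201, 0.98, -0.0, 0.0]
ft_force: [-0.3, -0.0, -1.1]
grip_width: 0.0212
```

Call:
drive_tool:
  series:
    - [0,0,0.0005,0,0,0,0]
    - [0,0,0,0,0,0,0]

```text
time: 12.12
position: [0.5031, -0.3152, 0.1552]
tool_rot: [0.201, 0.98, -0.0, 0.0]
ft_force: [-0.7, 1.2, 1.6]
grip_width: 0.0213
```

Run:
```python
from me import *
c=(.503,-.315);F=[]
for i in range(6):
    im,P=me(c,zs=((.06,.07),(.09,.13)) if i==0 else (),r=.03); F.append(robot.get_obs()["ft_force"])
print(np.mean(F,0)); st()
```

```text
wrist 1971 [ 0.4969 -0.3117  0.0623] [ 0.5026 -0.3148  0.065 ] [0.0473 0.0484 0.0099]
wrist 748 [ 0.4949 -0.3108  0.1116] [ 0.4997 -0.3139  0.11  ] [0.0166 0.023  0.04  ]
[-0.47414497 -0.02836216  3.29195696]
t 12.425 p [ 0.5032 -0.3152  0.1552] q [-0.75  0.52  1.54 -0.    1.08 -1.91] F [ 0.1 -0.2  3.6] w 0.0212
R [[-0.9192, 0.3939, 0.0007], [0.3939, 0.9192, -0.0007], [-0.0009, -0.0004, -1.0]]
```

Seated (force went from −1.2 to +3.3 N). Release slowly.

Call:
drive_tool:
  series:
    - [0,0,-0.0003,0,0,0,0.0]
    - [0,0,0,0,0,0,0.25]
    - [0,0,0,0,0,0,0.27]
    - [0,0,0,0,0,0,0.29]
    - [0,0,0,0,0,0,0.31]
  squeeze: 5

```text
time: 13.05
position: [0.5031, -0.3148, 0.1551]
tool_rot: [0.201, 0.98, 0.0, 0.0]
ft_force: [0.2, 1.1, 4.2]
grip_width: 0.026
```

Call:
drive_tool:
  series:
    - [0,0,0,0,0,0,0.35]
    - [0,0,0,0,0,0,0.4]
    - [0,0,0,0,0,0,0.5]
    - [0,0,0,0,0,0,0.7]
    - [0,0,0,0,0,0,1]

```text
time: 13.68
position: [0.5027, -0.3148, 0.1546]
tool_rot: [0.201, 0.98, 0.0, -0.0]
ft_force: [-0.4, 0.3, -0.3]
grip_width: 0.0558
```

Call:
drive_tool:
  series:
    - [0,0,0,0,0,0,1]
    - [0,0,0,0,0,0,1]
    - [0,0,0,0,0,0,1]
    - [0,0,0,0,0,0,1]

```text
time: 14.18
position: [0.5029, -0.3149, 0.155]
tool_rot: [0.201, 0.98, -0.0, 0.0]
ft_force: [0.8, 0.2, 0.2]
grip_width: 0.0862
```

Run:
```python
from me import *
c=(.503,-.315);st()
im,P=me(c,zs=((.06,.07),(.09,.13),(.21,.225)),r=.03)
im,P=me(c,zs=((.06,.07),(.09,.13),(.2,.225)),r=.03,n="side")
cv2.imwrite("pics/s4.png",cv2.resize(im[60:300,260:540],None,fx=2,fy=2))
```

```text
t 14.175 p [ 0.5029 -0.3149  0.155 ] q [-0.75  0.52  1.54 -0.    1.08 -1.91] F [0.8 0.2 0.2] w 0.0862
R [[-0.9192, 0.3938, 0.0], [0.3938, 0.9192, -0.0], [-0.0, -0.0, -1.0]]
wrist 2047 [ 0.4967 -0.312   0.0625] [ 0.5026 -0.3146  0.0649] [0.0471 0.0489 0.0099]
wrist 768 [ 0.4954 -0.3108  0.1117] [ 0.5002 -0.3137  0.11  ] [0.0167 0.0236 0.04  ]
wrist 1824 [ 0.5009 -0.3115  0.2156] [ 0.5026 -0.3132  0.2142] [0.0174 0.0215 0.0084]
side 199 [ 0.5026 -0.3063  0.0638] [ 0.505  -0.3094  0.065 ] [0.0477 0.0426 0.0099]
side 238 [ 0.5027 -0.3072  0.1106] [ 0.5052 -0.3104  0.1102] [0.0242 0.0193 0.0392]
side 150 [ 0.5037 -0.3101  0.2112] [ 0.5053 -0.3131  0.21  ] [0.0213 0.0199 0.0199]
```

View pics/s4.png

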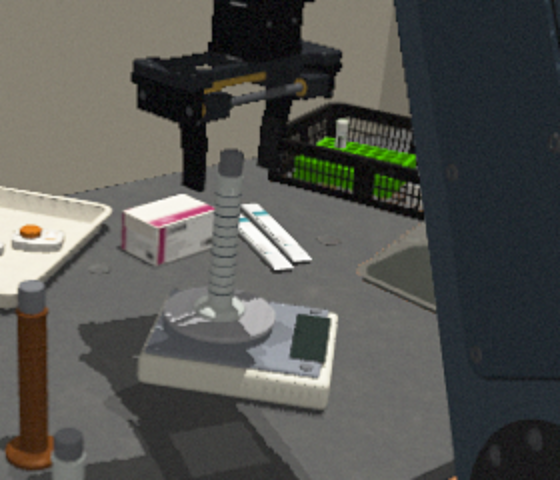

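Standing freely on the pan (crop base (220,310), top (232,160)), with the fingers clear on both sides. Withdraw straight up.

Call:
drive_tool:
  series:
    - [0,0,-0.008,0,0,0,1]
    - [0,0,-0.02,0,0,0,1]
    - [0,0,-0.03,0,0,0,1]
    - [0,0,-0.03,0,0,0,1]
    - [0,0,-0.025,0,0,0,1]

```text
time: 14.9
position: [0.5032, -0.3151, 0.2699]
tool_rot: [0.201, 0.98, -0.0, 0.001]
ft_force: [0.2, -0.2, -0.5]
grip_width: 0.087
```

Call:
drive_tool:
  series:
    - [0,0,-0.01,0,0,0,1]
    - [0,0,0,0,0,0,1]
    - [0,0,0,0,0,0,1]
    - [0,0,0,0,0,0,1]

```text
time: 15.4
position: [0.5024, -0.3145, 0.2767]
tool_rot: [0.201, 0.98, 0.001, -0.001]
ft_force: [0.3, -0.1, -0.5]
grip_width: 0.0866
```

Run:
```python
from me import *
c=(.503,-.315);st()
im,P=me(c,zs=((.06,.07),(.21,.225)),r=.03)
im2,P=me(c,zs=((.06,.07),(.2,.225)),r=.03,n="side")
me((.577,-.088),zs=((.155,.17),),n="side");me((.5,-.013),zs=((.085,.1),),n="side")
P0=np.load("side1.npz")["P"]
for c,z in(((.577,-.088),(.155,.17)),((.5,-.013),(.085,.1))):
    k=(P0[...,2]>z[0])&(P0[...,2]<z[1])&(np.hypot(P0[...,0]-c[0],P0[...,1]-c[1])<.035);print("before",P0[k].mean(0).round(4))
me((.503,-.315),zs=((.06,.07),(.09,.13),(.2,.225)),r=.03,n="wrist")
cv2.imwrite("pics/s5.png",im2)
```

```text
t 15.4 p [ 0.5024 -0.3145  0.2767] q [-0.75  0.39  1.4   0.    1.35 -1.91] F [ 0.3 -0.1 -0.5] w 0.0866
R [[-0.9192, 0.3939, -0.0018], [0.3939, 0.9192, 0.0017], [0.0023, 0.0008, -1.0]]
wrist 1034 [ 0.4972 -0.3113  0.0623] [ 0.5026 -0.3147  0.065 ] [0.0474 0.0484 0.0099]
wrist 894 [ 0.5017 -0.3149  0.216 ] [ 0.5027 -0.3154  0.2145] [0.0214 0.0217 0.0087]
side 197 [ 0.5024 -0.3063  0.0639] [ 0.5056 -0.311   0.0651] [0.0471 0.047  0.0097]
side 151 [ 0.5034 -0.31    0.2112] [ 0.5052 -0.3137  0.2098] [0.0206 0.0224 0.0196]
side 115 [ 0.5749 -0.0834  0.1609] [ 0.5752 -0.0869  0.1597] [0.0202 0.0227 0.009 ]
side 146 [ 0.4993 -0.0089  0.0908] [ 0.5005 -0.0113  0.0898] [0.021  0.0216 0.0096]
before [ 0.5748 -0.0838  0.1609]
before [ 0.4992 -0.009   0.0911]
wrist 1028 [ 0.4967 -0.312   0.0624] [ 0.5022 -0.3146  0.065 ] [0.0471 0.0485 0.01  ]
wrist 242 [ 0.4947 -0.3106  0.1112] [ 0.4989 -0.3137  0.1099] [0.0152 0.0229 0.0397]
wrist 1010 [ 0.5022 -0.3131  0.2147] [ 0.5038 -0.3139  0.2091] [0.0211 0.0218 0.0182]
```

View pics/s5.png

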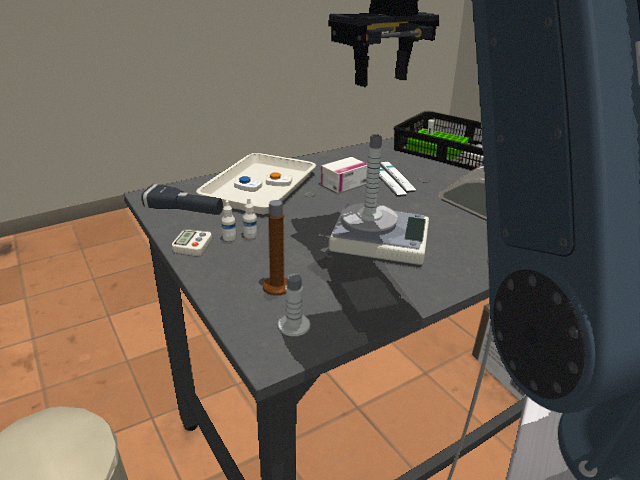

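The tall cylinder stands upright on the middle of the pan (side view about (373,180)), the gripper is clear above it, and the brown and short cylinders haven't moved.

```bash
python3 -c "
from rig import robot
print(robot.hand_in())"
```

```text
the job is handed in; nothing more can be done
None
```

I moved the tall white cylinder onto the balance pan, where it stands upright by itself, and handed the job in at about 15.7 s of the 38 s allowed. I gripped it about 120 mm up, lifted it 75 mm and carried it at no more than about 0.1 m/s. Then I lowered it until the force showed contact (about +3 N), opened the jaws slowly and withdrew straight up.

**Last checks:**
- **Position:** the wrist camera put the foot within about 1 mm of the pan's centre.
- **Upright:** the wrist camera showed the stopper above the foot to within 1–2 mm. The side camera showed up to 3 mm, probably from its partial view and its 2 mm calibration error.
- **Other cylinders:** the short cylinder and the brown look-alike are where they were, to within 0.5 mm.
- **Robot:** the gripper was about 60 mm clear above the stopper. The wrist forces I read never passed about 5 N.

No check failed. The grip width read 21–22 mm on the 24 mm tube, but the cylinder did not slip.

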